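Find the full parts case under the microscope boom

ROBOT

A 6-joint arm with a two-finger parallel gripper is mounted at the origin on the work surface. World frame = base frame: x ahead of the robot, y to its left, z up, the work surface at z = 0. Lengths are in m, angles in degrees, forces in N, time in s.
With the tool pointing down it reaches from about 0.4 to 0.825 m from the base axis. Payload 7 kg.
Tool frame: the origin (TCP) lies at the very end of the fingers, on their centre line; the grasp point (between the pads) lies 19 mm behind it (ctrl.pinch_z is the distance from the TCP to the grasp point, in m); z points along the fingers, x is the direction in which the jaws open and shut, and the axes are right-handed (so a half turn about z gives the same grasp; the last joint's range is limited). The gripper opens to 88 mm and grips with 3 to 60 N. Pads are 19 mm wide; open, the fingers measure 130 mm over their backs; the gripper's body (78 mm by 193 mm) begins 47 mm behind the grasp point.
Start: joints at [88.012, 20.546, 0.682, 0, -70.136, -16.507], TCP at [0.214, 0.64, 0.227] pointing down, gripper open.
Joint ranges: [-176.03, 176.03], [-82.01, 121.73], [-58.28, 71.71], [-173.87, 95.51], [-174.79, -0.11], [-173.66, 173.66]. Speed limits (degrees/s): [136.94, 136.94, 172.46, 180, 180, 180].

INTERFACE

Orientations are given as [roll, pitch, yaw] about the fixed x, y, z axes, in that order (R = Rz(yaw) Ry(pitch) Rx(roll)).
In Python, from plant import ctrl gives the robot as it stands.
- The arm moves only by the tool carry_out, never from a script. Its argument "increments" is a list of rows, each a list of 7 numbers: the turn, a rotation vector about the world's x, y, z in degrees, then the shift along the world's x, y, z in mm, then the closure, from 0 (fully open) to 1 (shut). In form: [[ax, ay, az, dx, dy, dz, grip], ...]. A call has 1 to 20 rows; each row is the pose to reach, as a shift and turn from the pose commanded when the call began; what a row does not reach only later rows make up. A row lasts 1/8 s, in which the tool goes at most 62.5 mm and 10.7 degrees, less where a joint would pass 70% of its speed; a pose out of reach is approached as far as the arm can. A call with a gripper value outside its range is refused whole. The fingers move at their own pace and stop on an object; the grip force is fixed at half the most. Time passes only in rows, so rows that repeat a pose let the fingers close. It gives the time, the measured TCP pose, the force and the opening at its end, in the units of the state.
- ctrl.get_obs(): the state, without advancing time (a new reading comes with each control period).
- ctrl.snapshot(name): name is "side" or "top" or "wrist"; returns a dict with "pixels" (480x640x3 uint8, blue, green, red), "intrinsics" (3x3 intrinsics, pixels), "rvec" (rotation vector, rad) and "tvec" (3), from world to camera coordinates, as OpenCV has them; the wrist camera has in their place "hand_eye" (4x4, takes a point from camera to tool coordinates, whose origin is the TCP and whose axes are the tool frame's). Camera axes: x right, y down, z forward; pixel columns grow to the right and rows downward; lengths in m; the calibration is good to about 2 mm. A picture is of the moment at which its call begins: read the wrist's pose just before it. There is no depth.
- ctrl.close_job(): hands the job in, once; it reports no verdict.
Trained networks look in a picture, given as the dict that the camera call returned (one of the last four; its "shot" number tells which), for a name from the list of things; names that differ only in an ending like _2 or _b are one class to them, and where a whole thing is asked for, a point or a joint stands for the part that bears it (a point fixed in the world has none). Each returns a list of dicts, best first, with "confidence" (0 to 1); they miss things now and then, are a little off and sometimes report something else, mostly with a low value. They report only what shows in the picture. A call takes as long as a camera call. They do not tell look-alikes from the thing itself.
- ctrl.search_frame(picture, label): "centre" ([x, y, z] in m, in world coordinates, good to about 4 mm: the middle of the surface that is visible of it).
- ctrl.outline_of(picture, label): "pixels" (480x640 bool, what is visible of it).
The state is a dict: "clock": time; "joint_pos": joint angles; "qvel": joint speeds; "tau": joint torques, N m; "tool_pos": TCP position; "orientation": TCP orientation; "force": force on the tool from outside, world axes, zero at the start; "moment": the same for the moment, N m; "opening": finger opening in m.
Only numpy, scipy, OpenCV 4.12 (cv2) and the standard library are available. Lean on these libraries where they do the work, as an engineer would, in place of code of your own. Each camera call takes 0.05 s, during which the arm holds its last target. There are 200 camera calls.

TASK

One of the three closed parts cases under the microscope boom is full and the other two are empty: working from the robot's left to its right, raise the handle end of every case about a centimetre, far end staying down on the pad, to feel its weight. Then draw the full case out until its wooden body lies flat and wholly on the green mat, never carrying a case off the pad or tipping it steeply, and leave the two empty cases down where they stood. Do not knock the microscope boom or stand, and leave the loupe, tin and steel block alone.

Things in the scene. Friction and masses are not known exactly. Their poses are not given: they have to be found in the camera images.
- mat: green bench mat, 150 x 460 mm, lying on the white pad and only 1 mm thick (a case slides onto it without a step); origin at its centre on the pad, x along its short side (away from the robot), y along its long side
- pad: white work pad fixed on the bench, 400 x 500 mm, 3 mm thick, under the mat and the three cases; origin at the centre of its top face, 3 mm above the bench
- boom (a point): point on the axis of the microscope's black boom: a fixed level bar, 36 mm thick, axis 130 mm above the bench, along this point's y (400 mm each way), passing 20 mm (+-6) beyond the handle points. A gripper cannot stand upright over a handle: lean the tool 30 to 50 degrees, hand back towards the robot, fingertips pointing down and away from it
- case_left_center (a point): centre of the left case seen from the robot (left = +y): closed dark wooden case, body 100 (x) x 60 (y) x 42 mm, this point 21 mm up; x points away from its handle, z up. The three look alike, about 95 mm apart; any may be the full one. Empty 0.18 kg, full 0.6 to 0.9 kg, weight in the middle: raising the handle end takes under 1 N empty, 2 to 4 N full
- case_left_handle (a point): grip point of the left case's handle: an upright brass tab on the end facing the robot, 12 mm thick (along the case's y), 42 mm long (its x, straight out of the end wall), from 14 to 40 mm above the pad. This point is half-way up (27 mm), 76 mm from the case's centre, 26 mm out from the end wall; axes as the case. Gripped firmly, the case turns with the hand: tip it by swinging the hand about the heel, or grip lightly
- case_left_heel (a point): middle of the bottom edge at the far end of the left case (away from its handle), about which it tips; at the height of the pad
- case_middle_center (a point): centre of the middle case seen from the robot (left = +y): closed dark wooden case, body 100 (x) x 60 (y) x 42 mm, this point 21 mm up; x points away from its handle, z up. The three look alike, about 95 mm apart; any may be the full one. Empty 0.18 kg, full 0.6 to 0.9 kg, weight in the middle: raising the handle end takes under 1 N empty, 2 to 4 N full
- case_middle_handle (a point): grip point of the middle case's handle: an upright brass tab on the end facing the robot, 12 mm thick (along the case's y), 42 mm long (its x, straight out of the end wall), from 14 to 40 mm above the pad. This point is half-way up (27 mm), 76 mm from the case's centre, 26 mm out from the end wall; axes as the case. Gripped firmly, the case turns with the hand: tip it by swinging the hand about the heel, or grip lightly
- case_middle_heel (a point): middle of the bottom edge at the far end of the middle case (away from its handle), about which it tips; at the height of the pad
- case_right_center (a point): centre of the right case seen from the robot (left = +y): closed dark wooden case, body 100 (x) x 60 (y) x 42 mm, this point 21 mm up; x points away from its handle, z up. The three look alike, about 95 mm apart; any may be the full one. Empty 0.18 kg, full 0.6 to 0.9 kg, weight in the middle: raising the handle end takes under 1 N empty, 2 to 4 N full
- case_right_handle (a point): grip point of the right case's handle: an upright brass tab on the end facing the robot, 12 mm thick (along the case's y), 42 mm long (its x, straight out of the end wall), from 14 to 40 mm above the pad. This point is half-way up (27 mm), 76 mm from the case's centre, 26 mm out from the end wall; axes as the case. Gripped firmly, the case turns with the hand: tip it by swinging the hand about the heel, or grip lightly
- case_right_heel (a point): middle of the bottom edge at the far end of the right case (away from its handle), about which it tips; at the height of the pad
- loupe: black eye loupe, 38 mm across, 34 mm tall, a bystander; origin at the centre of its underside
- tin: round aluminium tin, 50 mm across, 18 mm tall, a bystander; origin at the centre of its underside
- block: steel bench block, 50 x 40 x 30 mm, a bystander; origin at the centre of its underside
- case_left: the left case itself; origin at the centre of its underside
- case_middle: the middle case itself; origin at the centre of its underside
- case_right: the right case itself; origin at the centre of its underside
- stand: the microscope stand (fixed): boom, steel pillar and base at its left (+y) end, head at its right end; origin on the bench, 56 mm beyond the boom's axis, under the middle case
There are look-alikes about, which are no part of the job. What is shaped like the case_left but pink or turquoise is not meant.

How it is judged (in metres and radians):
On the way, in this order (a step that is already met when the one before it is completed fails the run):
1. the handle end of the left case is raised about 4 mm or more (tilt over 0.03 rad) (angle between case_left_center's own z axis and vertical above 0.03 rad), for 0.2 s.
2. the handle end of the middle case is raised about 4 mm or more (tilt over 0.03 rad) (angle between case_middle_center's own z axis and vertical above 0.03 rad), for 0.2 s.
3. the handle end of the right case is raised about 4 mm or more (tilt over 0.03 rad) (angle between case_right_center's own z axis and vertical above 0.03 rad), for 0.2 s.
At the end, for the whole second after the job is handed in: The full case (over 4.5 N on the pad) has its centre within 34 mm (short side) and 205 mm (long side) of the green mat's centre; the empties (under 3 N) are within 30 mm of their starts; all lie flat (tilt under 0.02 rad), released and at rest (((x of case_left_center in the frame of mat between -0.034 and 0.034 m and y of case_left_center in the frame of mat between -0.205 and 0.205 m and contact force between case_left and pad above 4.5 N) or (distance of case_left_center from where it was at the start of the episode below 0.03 m and contact force between case_left and pad below 3 N)) and ((x of case_middle_center in the frame of mat between -0.034 and 0.034 m and y of case_middle_center in the frame of mat between -0.205 and 0.205 m and contact force between case_middle and pad above 4.5 N) or (distance of case_middle_center from where it was at the start of the episode below 0.03 m and contact force between case_middle and pad below 3 N)) and ((x of case_right_center in the frame of mat between -0.034 and 0.034 m and y of case_right_center in the frame of mat between -0.205 and 0.205 m and contact force between case_right and pad above 4.5 N) or (distance of case_right_center from where it was at the start of the episode below 0.03 m and contact force between case_right and pad below 3 N)) and angle between each of case_left_center, case_middle_center, case_right_center's own z axis and vertical below 0.02 rad and linear speed of each of case_left, case_middle, case_right below 0.01 m/s); the robot touches nothing.
It fails at once if the far end of a case lifted more than 12 mm off the pad (height (world z) of any of case_left_heel, case_middle_heel, case_right_heel above 0.015 m).
It fails at once if a case tipped more than 0.26 rad (angle between any of case_left_center, case_middle_center, case_right_center's own z axis and vertical above 0.26 rad).
It fails at once if the microscope boom or stand knocked (over 6 N) (contact force between stand and the arm above 6 N or contact force between stand and the fingers above 6 N).
It fails at once if a bystander (loupe, tin, block) moved more than 15 mm (distance of any of loupe, tin, block from where it was at the start of the episode above 0.015 m).
It also fails if it takes over 72 s, if anything falls off the work surface, if the arm or the gripper's body presses on something with over 40 N, if the wrist force passes 120 N, or if a joint passes its speed limit or range.

## Working session

There is one attempt and no reset: what is moved stays moved. The work goes in short steps, Python scripts to look and compute and a tool call to move; the robot and the scene stay as the last step left them, time stands still between calls to the robot, and variables do not carry over. Pictures are saved under pics/ and viewed, about 8 in all and at most 12, crops included, and the job is handed in when it is done.

Besides the shell and the picture viewer there is one more tool, called after "Call:" as name(argument=value, ...), one argument or row to a line, values as JSON. carry_out: Moves the arm, as the interface text tells. Its arguments: {"type":"object","properties":{"increments":{"type":"array"}},"required":["increments"]}

```bash
mkdir -p pics; python3 - <<'E'
from plant import ctrl
import cv2,numpy as np
o=ctrl.get_obs();print({k:np.round(v,3).tolist() for k,v in o.items()}, ctrl.pinch_z)
t=ctrl.snapshot("top");s=ctrl.snapshot("side")
cv2.imwrite("pics/top.png",t["pixels"]);cv2.imwrite("pics/side.png",s["pixels"])
for n,p in(("top",t),("side",s)):
  R=cv2.Rodrigues(np.array(p["rvec"]))[0];print(n,"cam",-R.T@np.array(p["tvec"]).ravel())
  for l in["mat","case_left","case_left_handle","case_left_center","case_middle","case_right","loupe","tin","block","boom","stand"]:
    for d in ctrl.search_frame(p,l)[:5]:
      c=np.array(d["centre"]);u=cv2.projectPoints(c[None],np.array(p["rvec"]),np.array(p["tvec"]),p["intrinsics"],None)[0].ravel()
      print(l,c.round(3),round(d["confidence"],2),u.round())
E
```

```text
{'clock': 0.0, 'joint_pos': [88.013, 20.593, 0.632, -0.021, -70.137, -16.507], 'qvel': [0.028, 0.002, 0.073, 0.031, 0.07, 0.088], 'tau': [-0.0, -58.271, 29.305, 6.997, 0.007, -0.0], 'tool_pos': [0.214, 0.64, 0.226], 'orientation': [-179.991, -0.099, -108.502], 'force': [0.51, 0.35, 0.323], 'moment': [-0.077, -0.001, 0.01], 'opening': 0.087} 0.0188
top cam [ 0.35929433 -0.00531281  1.19845332]
mat [0.518 0.003 0.003] 0.95 [313. 240.]
mat [0.679 0.002 0.   ] 0.54 [314. 178.]
case_left [ 0.297 -0.246  0.042] 0.85 [418. 332.]
case_left [0.686 0.053 0.046] 0.64 [293. 170.]
case_left [0.276 0.285 0.039] 0.63 [191. 340.]
case_left_handle [0.691 0.05  0.04 ] 0.89 [294. 168.]
case_left_handle [ 0.297 -0.246  0.04 ] 0.79 [418. 332.]
case_left_handle [0.272 0.287 0.044] 0.77 [190. 342.]
case_left_handle [ 0.691 -0.131  0.05 ] 0.23 [368. 168.]
case_left_center [ 0.297 -0.246  0.043] 0.95 [418. 332.]
case_left_center [0.691 0.054 0.045] 0.73 [293. 168.]
case_left_center [ 0.69  -0.133  0.041] 0.23 [369. 169.]
case_middle [ 0.689 -0.034  0.046] 0.65 [328. 169.]
case_right [ 0.691 -0.134  0.046] 0.
[... 750 characters left out ...]
 0.291 -0.251  0.043] 0.82 [298. 405.]
case_left_center [0.642 0.045 0.044] 0.75 [351. 211.]
case_left_center [0.27  0.285 0.047] 0.65 [163. 217.]
case_middle [ 0.642 -0.046  0.043] 0.94 [375. 238.]
case_middle [ 0.531 -0.399  0.033] 0.36 [445. 397.]
case_right [ 0.646 -0.14   0.045] 0.66 [403. 266.]
loupe [ 0.445 -0.359  0.031] 0.88 [397. 406.]
loupe [ 0.645 -0.142  0.045] 0.4 [403. 267.]
loupe [0.641 0.042 0.044] 0.23 [352. 212.]
tin [0.454 0.348 0.02 ] 0.84 [221. 172.]
tin [0.642 0.042 0.046] 0.51 [352. 212.]
block [ 0.532 -0.401  0.032] 0.78 [446. 397.]
boom [ 0.616 -0.216  0.164] 0.59 [428. 273.]
stand [ 0.616 -0.215  0.167] 0.67 [428. 272.]
stand [ 0.643 -0.145  0.043] 0.61 [404. 269.]
```

View pics/top.png

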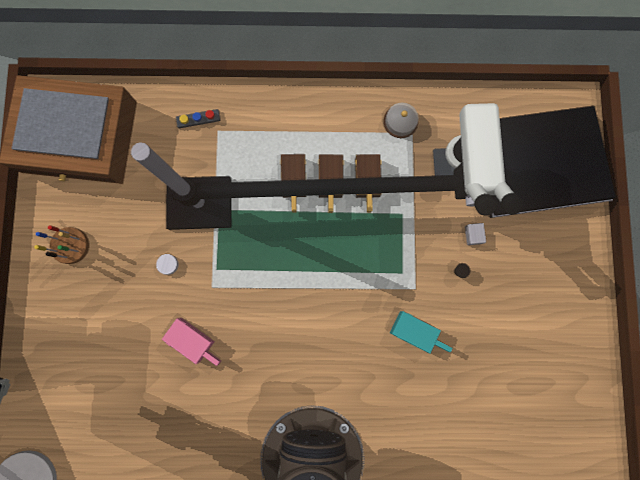

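View pics/side.png

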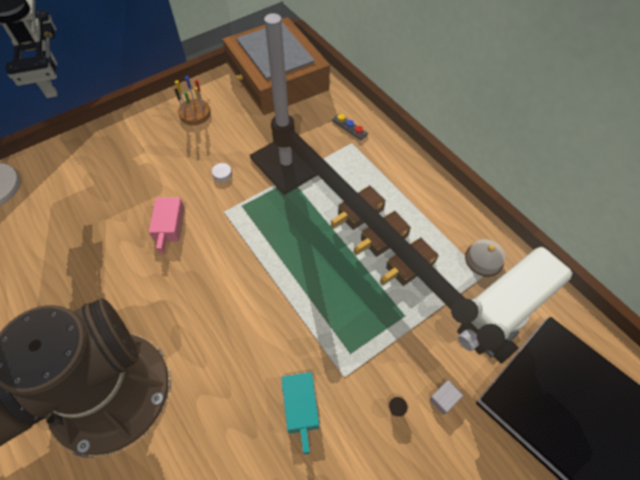

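```bash
cat > h.py <<'E'
import cv2,numpy as np
from plant import ctrl
def bp(p,uv,z):
    R=cv2.Rodrigues(np.array(p["rvec"],float))[0];t=np.array(p["tvec"],float).ravel()
    n=cv2.undistortPoints(np.array(uv,float).reshape(-1,1,2),np.array(p["intrinsics"],float),None).reshape(-1,2)
    d=np.c_[n,np.ones(len(n))]@R;c=-R.T@t
    return c+d*((z-c[2])/d[:,2])[:,None]
def gold(img):
    h=cv2.cvtColor(img,cv2.COLOR_BGR2HSV);return cv2.inRange(h,(12,90,70),(32,255,255))
E
python3 - <<'E'
from h import *
for n,(x0,y0,x1,y1) in(("top",(260,140,400,220)),("side",(310,170,460,300))):
  p=ctrl.snapshot(n);im=p["pixels"]
  m=np.zeros((480,640),np.uint8);m[y0:y1,x0:x1]=gold(im)[y0:y1,x0:x1]
  k,lab,st,ce=cv2.connectedComponentsWithStats(m)
  for i in range(1,k):
    if st[i,4]<15:continue
    v,u=np.where(lab==i);P=bp(p,np.c_[u,v],.043)
    c,sz,a=cv2.minAreaRect(P[:,:2].astype(np.float32)*1000)
    print(n,st[i],"c",np.round(c),np.round(sz),round(a),"xmin..max",P[:,0].min().round(3),P[:,0].max().round(3),"ymed",np.median(P[:,1]).round(4))
  # dark wood tops
  for l in["case_left","case_middle","case_right"]:
    for d in ctrl.outline_of(p,l)[:3]:
      v,u=np.where(d["pixels"]);P=bp(p,np.c_[u,v],.045)
      print(l,round(d["confidence"],2),len(u),u.mean().round(),v.mean().round(),"x",P[:,0].min().round(3),P[:,0].max().round(3),"y",P[:,1].min().round(3),P[:,1].max().round(3))
  d=ctrl.outline_of(p,"mat")[0]["pixels"];v,u=np.where(d);P=bp(p,np.c_[u,v],.004)
  r=cv2.minAreaRect(P[:,:2].astype(np.float32)*1000);print("mat",r)
  cv2.imwrite(f"pics/c_{n}.png",cv2.resize(im[y0:y1,x0:x1],None,fx=4,fy=4,interpolation=cv2.INTER_CUBIC))
a=cv2.imread("pics/c_top.png");b=cv2.imread("pics/c_side.png")
w=max(a.shape[1],b.shape[1]);f=lambda i:cv2.copyMakeBorder(i,0,0,0,w-i.shape[1],0)
o=np.vstack([f(a),f(b)]);cv2.imwrite("pics/crop.png",cv2.resize(o,None,fx=.7,fy=.7))
E
```

```text
top [319 155   1  24  24] c [695. -11.] [58.  0.] 0 xmin..max 0.666 0.724 ymed -0.0107
top [355 155   3  23  31] c [ 697. -101.] [56.  3.] 3 xmin..max 0.67 0.725 ymed -0.1016
top [328 195   6  18  90] c [603. -39.] [42. 12.] 0 xmin..max 0.582 0.624 ymed -0.0381
top [356 194  25  19 114] c [ 605. -131.] [45. 59.] 1 xmin..max 0.583 0.628 ymed -0.1329
top [291 196   6  16  71] c [602.  51.] [37. 12.] 1 xmin..max 0.584 0.621 ymed 0.0516
case_left 0.87 1238 418.0 332.0 x 0.251 0.343 y -0.322 -0.182
case_left 0.64 729 293.0 171.0 x 0.581 0.728 y 0.023 0.083
case_left 0.6 1403 190.0 341.0 x 0.222 0.327 y 0.215 0.349
case_middle 0.93 744 331.0 172.0 x 0.582 0.727 y -0.07 -0.011
case_middle 0.62 185 462.0 270.0 x 0.427 0.46 y -0.373 -0.337
case_right 0.71 766 331.0 173.0 x 0.582 0.727 y -0.07 -0.01
case_right 0.61 770 368.0 173.0 x 0.582 0.728 y -0.163 -0.099
case_right 0.24 172 462.0 270.0 x 0.429 0.46 y -0.373 -0.337
mat ((515.0878295898438, 9.024490356445312), (460.65093994140625, 152.32113647460938), 89.21650695800781)
side [ 380  170   80   80 3173] c [849. -37.] [141. 283.] 0 xmin..max 
[... 325 characters left out ...]
 [69. 62.] 3 xmin..max 0.58 0.65 ymed -0.0459
side [412 239  25  25 236] c [ 713. -137.] [27. 64.] 1 xmin..max 0.699 0.727 ymed -0.1371
side [381 255  34  29 440] c [ 618. -139.] [72. 62.] 3 xmin..max 0.582 0.655 ymed -0.1391
case_left 0.97 847 359.0 209.0 x 0.578 0.728 y -0.0 0.082
case_left 0.86 2034 301.0 406.0 x 0.25 0.347 y -0.329 -0.191
case_left 0.56 1432 167.0 222.0 x 0.22 0.327 y 0.197 0.346
case_middle 0.89 909 382.0 236.0 x 0.577 0.728 y -0.088 -0.012
case_middle 0.21 10999 325.0 267.0 x 0.43 0.579 y -0.232 0.208
case_right 0.74 990 408.0 264.0 x 0.579 0.732 y -0.177 -0.103Traceback (most recent call last):
  File "<stdin>", line 16, in <module>
IndexError: list index out of range
```

```bash
python3 - <<'E'
import cv2
a=cv2.imread("pics/c_top.png");b=cv2.imread("pics/side.png")[170:300,310:460];b=cv2.resize(b,None,fx=4,fy=4,interpolation=cv2.INTER_CUBIC)
a=cv2.copyMakeBorder(a,0,0,0,600-a.shape[1],0)
import numpy as np
cv2.imwrite("pics/crop.png",cv2.resize(np.vstack([a,b]),None,fx=.7,fy=.7))
E
```

```text
(no output)
```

View pics/crop.png

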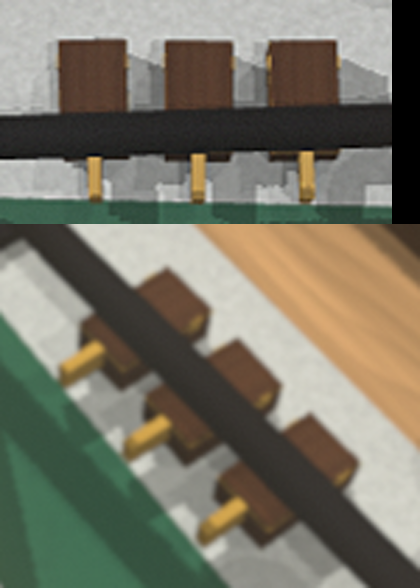

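Call:
carry_out(
  increments=[
    [0,0,0,15,-45,10,0],
    [0,0,3,32,-90,20,0],
    [0,0,6,48,-135,30,0],
    [0,0,9,64,-180,30,0],
    [0,0,12,80,-230,30,0],
    [0,0,15,98,-280,30,0],
    [0,0,18.5,115,-330,30,0],
    [0,0,18.5,133,-380,30,0],
    [0,0,18.5,150,-430,30,0],
    [0,0,18.5,168,-480,30,0],
    [0,0,18.5,186,-530,30,0],
    [0,0,18.5,206,-588,30,0],
    [0,0,18.5,206,-588,30,0],
    [0,0,18.5,206,-588,30,0],
  ],
)

```text
clock: 3.45
tool_pos: [0.4202, 0.0518, 0.2566]
orientation: [-180.0, 0.0, -90.1]
force: [0.3, 0.3, 0.3]
opening: 0.0874
```

Crop: the three dark wooden cases with brass tabs are under the boom (top-view handles at about 294, 331 and 369, row 203). The pink (190,341) and turquoise (418,332) cases are the look-alikes, so the boom ones are meant.

Call:
carry_out(
  increments=[
    [0,-8,0,15,0,-20,0.3],
    [0,-16,0,30,0,-40,0.5],
    [0,-24,0,50,0,-65,0.5],
    [0,-32,0,70,0,-90,0.5],
    [0,-40,0,89,0,-119,0.5],
    [0,-40,0,89,0,-119,0.5],
    [0,-40,0,89,0,-119,0.5],
  ],
)

```text
clock: 4.32
tool_pos: [0.5531, 0.0489, 0.2356]
orientation: [-145.7, 0.6, -89.5]
force: [-0.1, 0.5, 0.1]
opening: 0.0435
```

```bash
cat > w.py <<'E'
from h import *
from scipy.spatial.transform import Rotation as Ro
import sys
def wrist(fn=None):
    o=ctrl.get_obs();p=ctrl.snapshot("wrist")
    T=np.eye(4);T[:3,:3]=Ro.from_euler("xyz",o["orientation"],degrees=True).as_matrix();T[:3,3]=o["tool_pos"]
    W=np.linalg.inv(T@np.array(p["hand_eye"]))
    p["rvec"]=cv2.Rodrigues(W[:3,:3])[0];p["tvec"]=W[:3,3]
    if fn:cv2.imwrite(fn,p["pixels"])
    return o,p
E
python3 - <<'E'
from w import *
o,p=wrist("pics/w1.png");print(np.round(o["joint_pos"],1),o["tool_pos"],o["orientation"])
m=gold(p["pixels"]);k,lab,st,ce=cv2.connectedComponentsWithStats(m)
for i in range(1,k):
  if st[i,4]<150:continue
  v,u=np.where(lab==i);P=bp(p,np.c_[u,v],.043);c=cv2.minAreaRect(P[:,:2].astype(np.float32)*1000)
  print(st[i],np.round(c[0]),np.round(c[1]),c[2],P[:,0].min().round(3),np.median(P[:,1]).round(4))
E
```

```text
[ 25.8  -9.5 -58.2  55.5 -16.4  14.1] [0.55309485 0.04891157 0.23560996] [-145.7392771     0.58241507  -89.45643247]
[    0    24   640   196 71904] [783.  49.] [720. 238.] 89.93669891357422 0.664 0.105
[465 164  12  40 222] [ 704. -102.] [11. 42.] 83.68364715576172 0.683 -0.1012
[ 614  248   26   68 1276] [ 610. -228.] [22. 65.] 76.1937255859375 0.578 -0.2313
[480 253  69  20 463] [ 623. -132.] [61. 17.] 85.76300048828125 0.616 -0.1303
[378 257  67  45 682] [609. -38.] [60. 39.] 88.52129364013672 0.589 -0.0398
[280 258  66  52 785] [604.  50.] [46. 59.] 2.068906307220459 0.581 0.0499
[176 299  25  74 989] [559. 157.] [62. 19.] 2.7741832733154297 0.528 0.1592
[ 424  298   24   75 1014] [561. -56.] [19. 62.] 88.16297149658203 0.53 -0.0578
[  0 355  20  49 739] [521. 302.] [42. 15.] 14.421222686767578 0.502 0.304
[ 147  385  482   20 7141] [512. -10.] [ 15. 390.] 0.5579733848571777 0.503 -0.0495
```

View pics/w1.png

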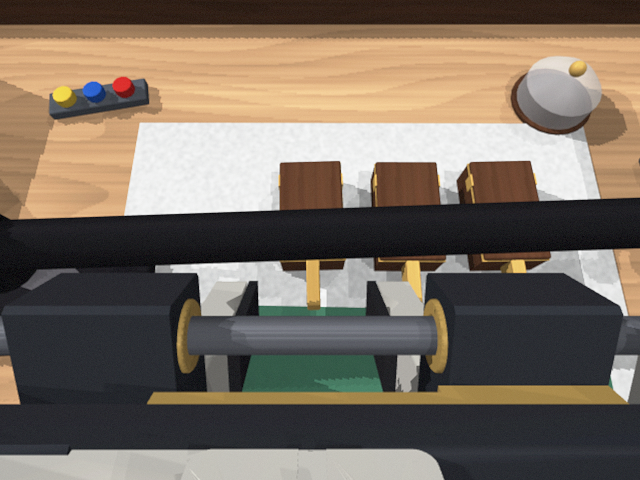

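Call:
carry_out(
  increments=[
    [0,8,0,-10,0,40,0.5],
    [0,16,0,-20,0,80,0.5],
    [0,24,0,-20,0,80,0.5],
    [0,32,0,-20,0,80,0.5],
    [0,40,0,-20,0,80,0.5],
    [0,40,0,-20,0,80,0.5],
  ],
)

```text
clock: 5.12
tool_pos: [0.5347, 0.0499, 0.3114]
orientation: [173.7, 0.7, -90.0]
force: [-0.3, -1.0, -1.5]
opening: 0.0438
```

```bash
python3 - <<'E'
from plant import ctrl
import numpy as np
o=ctrl.get_obs();print(repr([np.round(o[k],4).tolist() for k in("joint_pos","tool_pos","orientation")]))
print([x for x in dir(ctrl) if x[0]!='_'])
E
```

```text
[[23.8593, 8.9856, -2.9053, -3.175, -83.6243, 66.7101], [0.5347, 0.0499, 0.3114], [173.6923, 0.6712, -89.9722]]
['PlanningError', 'close_job', 'get_obs', 'outline_of', 'pinch_z', 'search_frame', 'snapshot']
```

Call:
carry_out(
  increments=[
    [0,-6.3,0,0,0,-30,0.5],
    [0,-6.3,0,0,0,-60,0.5],
    [0,-6.3,0,-20,0,-100,0.5],
    [0,-6.3,0,-20,0,-100,0.5],
  ],
)

```text
clock: 5.62
tool_pos: [0.5094, 0.048, 0.2129]
orientation: [-179.7, 0.7, -89.8]
force: [-0.0, -0.3, 0.8]
opening: 0.0435
```

```bash
python3 - <<'E'
from plant import ctrl
import numpy as np
o=ctrl.get_obs();print(repr([np.round(o[k],4).tolist() for k in("joint_pos","tool_pos","orientation")]))
E
```

```text
[[27.0174, 5.4342, -20.8399, -0.5296, -63.1627, 63.3888], [0.5094, 0.048, 0.2129], [-179.7101, 0.6765, -89.8289]]
```

Call:
carry_out(
  increments=[
    [0,-8,0,0,0,0,0.5],
    [0,-16,0,0,0,0,0.5],
    [0,-20,0,0,0,0,0.5],
    [0,-20,0,0,0,0,0.5],
  ],
)

```text
clock: 6.12
tool_pos: [0.512, 0.0481, 0.2165]
orientation: [-159.3, 0.7, -89.5]
force: [-0.5, -0.2, -0.4]
opening: 0.0435
```

```bash
python3 - <<'E'
from plant import ctrl
import numpy as np
o=ctrl.get_obs();print(repr([np.round(o[k],4).tolist() for k in("joint_pos","tool_pos","orientation")]))
E
```

```text
[[34.9873, -7.139, -43.3464, 18.1949, -37.5713, 42.4505], [0.512, 0.0481, 0.2165], [-159.3355, 0.7146, -89.5375]]
```

```bash
cat > kin.py <<'E'
import numpy as np,itertools
from scipy.spatial.transform import Rotation as Ro
from scipy.optimize import least_squares
D=[([88.013,20.593,.632,-.021,-70.137,-16.507],[.214,.64,.226],[-179.991,-.099,-108.502]),
([25.8,-9.5,-58.2,55.5,-16.4,14.1],[.55309,.04891,.23561],[-145.739,.582,-89.456]),
([23.8593,8.9856,-2.9053,-3.175,-83.6243,66.7101],[0.5347,0.0499,0.3114],[173.6923,0.6712,-89.9722]),
([27.0174,5.4342,-20.8399,-0.5296,-63.1627,63.3888],[0.5094,0.048,0.2129],[-179.7101,0.6765,-89.8289]),
([34.9873,-7.139,-43.3464,18.1949,-37.5713,42.4505],[0.512,0.0481,0.2165],[-159.3355,0.7146,-89.5375])]
AX="zyyxyx"
def fk(q,p,s,c):
    q=np.array(q)*s; q=q.copy(); q[2]+=c*q[1]
    e=[np.array([p[0],p[1],p[2]]),np.array([0,0,p[3]]),np.array([p[4],0,p[5]]),np.zeros(3),np.zeros(3),p[6:9]]
    R=np.eye(3);x=np.zeros(3)
    for i in range(6):
        R=R@Ro.from_euler(AX[i],q[i],degrees=True).as_matrix();x=x+R@e[i]
    return x,R@Ro.from_rotvec(p[9:12]).as_matrix()
def res(p,s,c,data):
    r=[]
    for q,x,o in data:
        X,R=fk(q,p,s,c);T=Ro.from_euler("xyz",o,degrees=True).as_matrix()
        r+=list(X-x)+list(.3*Ro.from_matrix(T.T@R).as_rotvec())
    return np.array(r)
def fit(data=D):
    best=None
    for s in itertools.product([1],[1],[1,-1],[1,-1],[1,-1],[1,-1]):
        for c in(0,-1):
          for rv in([0,1.57,0],[1.2,1.2,1.2],[-1.2,1.2,-1.2],[2.2,0,2.2]):
            p0=np.array([.0,.15,.35,.35,.35,0,.2,0,0]+list(rv));f=least_squares(res,p0,args=(np.array(s),c,data),loss="soft_l1",f_scale=.02,max_nfev=150)
            if best is None or f.cost<best[0]:best=(f.cost,f.x,np.array(s),c)
    return best
E
python3 - <<'E'
from kin import *
b=fit();print(b[0],b[1].round(3),b[2],b[3]);print(res(b[1],b[2],b[3],D).reshape(-1,6).round(3))
np.save("fit.npy",np.r_[b[1],b[2],b[3]])
E
```

```text
0.0020431317716826393 [ 0.244 -0.198  0.204  0.517  0.225 -0.018  0.366  0.01   0.011  0.
  1.571  0.   ] [ 1  1 -1 -1 -1 -1] 0
[[-0.001 -0.002  0.002 -0.     0.     0.   ]
 [-0.005 -0.083 -0.011  0.    -0.    -0.   ]
 [-0.01   0.004 -0.023 -0.     0.     0.   ]
 [ 0.006  0.013  0.024 -0.     0.     0.   ]
 [ 0.009  0.008  0.007 -0.     0.     0.   ]]
```

```bash
python3 - <<'E'
from kin import *
f=np.load("fit.npy");s=f[12:18]
def cols(q):
    q=np.array(q)*s;R=np.eye(3);C=[]
    for i in range(6):
        R=R@Ro.from_euler(AX[i],q[i],degrees=True).as_matrix();C.append(R.copy())
    return np.hstack(C)
A=np.vstack([cols(d[0]) for d in D]);b=np.hstack([d[1] for d in D])
names=[f"e{i}{a}" for i in range(6) for a in "xyz"]
base=["e0x","e0z","e1z","e2x","e5x"]
for ex in([],["e0y"],["e3y"],["e4y"],["e5y"],["e5z"],["e4z"],["e3z"],["e3x"],["e2z"],["e0y","e2z"],["e3y","e2z"],["e3z","e2z"],["e4y","e2z"],["e4z","e2z"],["e5y","e5z"],["e0y","e3y"],["e0y","e4z","e2z"],["e0y","e4y","e2z"],["e0y","e3z","e2z"]):
    ix=[names.index(n) for n in base+ex];x,*_=np.linalg.lstsq(A[:,ix],b,rcond=None)
    print(ex,np.abs(A[:,ix]@x-b).max().round(4),dict(zip(base+ex,x.round(3))))
E
```

```text
[] 0.1907 {'e0x': np.float64(0.005), 'e0z': np.float64(0.35), 'e1z': np.float64(0.822), 'e2x': np.float64(0.412), 'e5x': np.float64(0.759)}
['e0y'] 0.0644 {'e0x': np.float64(0.267), 'e0z': np.float64(0.163), 'e1z': np.float64(0.494), 'e2x': np.float64(0.204), 'e5x': np.float64(0.328), 'e0y': np.float64(-0.177)}
['e3y'] 0.0003 {'e0x': np.float64(-0.001), 'e0z': np.float64(0.199), 'e1z': np.float64(0.602), 'e2x': np.float64(0.464), 'e5x': np.float64(0.378), 'e3y': np.float64(-0.192)}
['e4y'] 0.0003 {'e0x': np.float64(-0.001), 'e0z': np.float64(0.199), 'e1z': np.float64(0.602), 'e2x': np.float64(0.464), 'e5x': np.float64(0.378), 'e4y': np.float64(-0.192)}
['e5y'] 0.1454 {'e0x': np.float64(-0.271), 'e0z': np.float64(0.189), 'e1z': np.float64(1.055), 'e2x': np.float64(0.579), 'e5x': np.float64(0.781), 'e5y': np.float64(-0.192)}
['e5z'] 0.2359 {'e0x': np.float64(0.256), 'e0z': np.float64(0.119), 'e1z': np.float64(0.739), 'e2x': np.float64(0.269), 'e5x': np.float64(0.5), 'e5z': np.float64(-0.152)}
['e4z'] 0.1912 {'e0x': np.float64(0.32), 'e0z': np.float64(0.126), 'e1z': np.float64(0.719), '
[... 2050 characters left out ...]
', 'e2z'] 0.0303 {'e0x': np.float64(0.01), 'e0z': np.float64(0.264), 'e1z': np.float64(0.591), 'e2x': np.float64(0.32), 'e5x': np.float64(0.519), 'e0y': np.float64(-0.187), 'e4z': np.float64(0.117), 'e2z': np.float64(0.038)}
['e0y', 'e4y', 'e2z'] 0.0003 {'e0x': np.float64(-0.0), 'e0z': np.float64(0.197), 'e1z': np.float64(0.603), 'e2x': np.float64(0.464), 'e5x': np.float64(0.378), 'e0y': np.float64(-0.0), 'e4y': np.float64(-0.192), 'e2z': np.float64(0.001)}
['e0y', 'e3z', 'e2z'] 0.0315 {'e0x': np.float64(0.194), 'e0z': np.float64(0.442), 'e1z': np.float64(0.612), 'e2x': np.float64(0.287), 'e5x': np.float64(0.619), 'e0y': np.float64(-0.188), 'e3z': np.float64(0.151), 'e2z': np.float64(-0.23)}
```

```bash
cat > ik.py <<'E'
from kin import AX,Ro,np,least_squares
S=np.array([1,1,-1,-1,-1,-1.]);LO=np.array([-176.03,-82.01,-58.28,-173.87,-174.79,-173.66]);HI=np.array([176.03,121.73,71.71,95.51,-.11,173.66])
E_=[[0,0,.199],[0,0,.602],[.464,0,0],[0,-.192,0],[0,0,0],[.378,0,0]]
RT=Ro.from_rotvec([0,np.pi/2,0])
def fk(q):
    R=Ro.identity();x=np.zeros(3)
    for i in range(6):
        R=R*Ro.from_euler(AX[i],q[i]*S[i],degrees=True);x=x+R.apply(E_[i])
    return x,R*RT
def pose(g,lean,yaw=-90,az=0):   # g = grasp point; returns tcp,R
    R=Ro.from_euler("z",az,degrees=True)*Ro.from_euler("y",-lean,degrees=True)*Ro.from_euler("xyz",[180,0,yaw],degrees=True)
    return np.array(g)+R.apply([0,0,.0188]),R
def ik(x,R,q0):
    f=least_squares(lambda q:np.r_[(fk(q)[0]-x)*10,(R.inv()*fk(q)[1]).as_rotvec()*3],np.clip(q0,LO+.2,HI-.2),bounds=(LO,HI),x_scale=50.,max_nfev=80)
    return f.x,np.sqrt(2*f.cost)
E
cat > t.py <<'E'
from ik import *
rng=np.random.default_rng(0)
for y in(.052,-.132):
 for lean in(30,40,50):
  for yaw in(-90,90):
   x,R=pose([.6,y,.03],lean,yaw);S_=[]
   for k in range(25):
     q,c=ik(x,R,rng.uniform(LO,HI))
     if c<1e-3 and not any(np.abs(q-z).max()<1 for z in S_):S_.append(q)
   print(y,lean,yaw,[z.round().astype(int).tolist() for z in S_])
E
time python3 t.py
```

```text
0.052 30 -90 []
0.052 30 90 []
0.052 40 -90 []
0.052 40 90 []
0.052 50 -90 [[-22, 28, -52, -153, -40, -96]]
0.052 50 90 [[-22, 28, -52, -153, -40, 84]]
-0.132 30 -90 []
-0.132 30 90 []
-0.132 40 -90 [[-8, 20, -28, -65, -5, 161]]
-0.132 40 90 [[-8, 20, -28, -65, -5, -19]]
-0.132 50 -90 [[-35, 24, -34, -114, -29, -129]]
-0.132 50 90 [[-35, 24, -34, -114, -29, 51]]
real	0m23.541s
user	0m23.994s
sys	0m0.128s
```

```bash
cat > t.py <<'E'
from ik import *
import sys
rng=np.random.default_rng(0)
def allik(x,R,n=24):
   S_=[]
   for k in range(n):
     f=least_squares(lambda q:np.r_[(fk(q*57.3)[0]-x)*3,(R.inv()*fk(q*57.3)[1]).as_rotvec()],rng.uniform(LO,HI)/57.3,method="lm",max_nfev=400)
     if f.cost<1e-8:
       q=(f.x*57.3+180)%360-180
       if not any(np.abs((q-z+180)%360-180).max()<1 for z in S_):S_.append(q)
   return S_
for y in(.052,-.132):
 for gx in(.6,.5,.44):
  for lean in(0,15,30,40,50):
   x,R=pose([gx,y,.03],lean,90)
   print(gx,y,lean,[z.round().astype(int).tolist() for z in allik(x,R) if (((z>LO)&(z<HI))|(np.arange(6)==5)).all()])
E
time python3 t.py
```

```text
0.6 0.052 0 [[24, 26, -23, 0, -41, -114]]
0.6 0.052 15 [[24, 20, -48, 36, -10, -148]]
0.6 0.052 30 []
0.6 0.052 40 []
0.6 0.052 50 [[-22, 28, -52, -153, -40, 84]]
0.5 0.052 0 [[28, 19, -36, 0, -35, -118]]
0.5 0.052 15 []
0.5 0.052 30 []
0.5 0.052 40 [[-19, 15, -49, -135, -17, 60]]
0.5 0.052 50 []
0.44 0.052 0 [[32, 15, -43, 0, -32, -122]]
0.44 0.052 15 []
0.44 0.052 30 []
0.44 0.052 40 [[-25, 12, -57, -135, -22, 67]]
0.44 0.052 50 []
0.6 -0.132 0 [[6, 27, -21, 0, -42, -96]]
0.6 -0.132 15 [[7, 22, -36, 6, -18, -102]]
0.6 -0.132 30 []
0.6 -0.132 40 [[-8, 20, -28, -65, -5, -19]]
0.6 -0.132 50 [[-35, 24, -34, -114, -29, 51]]
0.5 -0.132 0 [[7, 20, -34, 0, -36, -97]]
0.5 -0.132 15 [[8, 15, -50, 12, -10, -109]]
0.5 -0.132 30 []
0.5 -0.132 40 [[-21, 14, -36, -82, -13, 8]]
0.5 -0.132 50 [[-46, 22, -44, -112, -37, 61]]
0.44 -0.132 0 [[8, 16, -41, 0, -33, -98]]
0.44 -0.132 15 []
0.44 -0.132 30 []
0.44 -0.132 40 [[-29, 11, -41, -86, -18, 19]]
0.44 -0.132 50 [[-55, 21, -49, -108, -41, 65]]
real	0m51.526s
user	0m51.681s
sys	0m0.133s
```

```bash
cat > sim.py <<'E'
from ik import *
def run(q,wps,n=10,verbose=True):
    # wps: (grasp xyz, lean, yaw, az)
    prev=wps[0]
    for w in wps:
        worst=0;dq=0
        for k in range(1,n+1):
            a=[np.array(p_)+(np.array(w_)-np.array(p_))*k/n for p_,w_ in zip(prev,w)]
            x,R=pose(a[0],*[float(v) for v in a[1:]]);q2,c=ik(x,R,q);worst=max(worst,c);dq=max(dq,np.abs(q2-q).max());q=q2
        if verbose:print(w,q.round(1).tolist(),"err",round(worst,4),"maxstep",round(dq,1))
        prev=w
    return q
E
python3 - <<'E'
from sim import *
q=[34.99,-7.14,-43.35,18.19,-37.57,42.45]
q=run(q,[([.505,.048,.23],20,-90,0),([.5,-.1,.30],0,-90,0),([.5,-.1,.30],0,90,0)])
for az in(60,80):
  print(az)
  r=run(q,[([.5,-.1,.30],0,90,0),([.5,-.1,.30],0,90,az),([.5,-.1,.30],45,90,az),([.5,-.1,.30],45,90,0)])
  g=([.53,.052,.13],45,90,0)
  r=run(r,[([.5,-.1,.30],45,90,0),([.52,.052,.30],45,90,0),g,([.6,.052,.03],45,90,0)])
  for l in(35,40,50):run(r,[([.6,.052,.03],45,90,0),([.6,.052,.03],l,90,0)])
  r=run(r,[([.6,.052,.03],45,90,0),([.6,.052,.04],45,90,0),([.44,.052,.03],45,90,0)])
E
```

```text
([0.505, 0.048, 0.23], 20, -90, 0) [35.3, -6.5, -43.5, 18.7, -38.0, 41.4] err 0.0 maxstep 1.1
([0.5, -0.1, 0.3], 0, -90, 0) [10.8, 2.9, -14.8, 0.0, -72.3, 79.2] err 0.0 maxstep 6.0
([0.5, -0.1, 0.3], 0, 90, 0) [35.1, -8.5, -58.3, 51.1, -41.3, 173.7] err 2.2331 maxstep 18.0
60
([0.5, -0.1, 0.3], 0, 90, 0) [35.1, -8.5, -58.3, 51.1, -41.3, 173.7] err 2.2331 maxstep 0.0
([0.5, -0.1, 0.3], 0, 90, 60) [15.1, 3.7, -58.3, 95.5, -22.8, 173.7] err 3.8656 maxstep 40.8
([0.5, -0.1, 0.3], 45, 90, 60) [5.0, -11.8, -58.3, 95.5, -0.1, 173.7] err 3.7973 maxstep 3.1
([0.5, -0.1, 0.3], 45, 90, 0) [-9.7, -11.4, -58.3, 95.5, -0.1, 173.7] err 3.1649 maxstep 1.5
([0.5, -0.1, 0.3], 45, 90, 0) [-9.7, -11.4, -58.3, 95.5, -0.1, 173.7] err 0.9825 maxstep 0.0
([0.52, 0.052, 0.3], 45, 90, 0) [5.1, -11.0, -58.3, 95.5, -2.4, 170.8] err 0.9413 maxstep 2.9
([0.53, 0.052, 0.13], 45, 90, 0) [8.0, 3.4, -58.3, 95.5, -6.2, 167.1] err 1.0853 maxstep 1.5
([0.6, 0.052, 0.03], 45, 90, 0) [10.0, 14.1, -55.2, 95.5, -9.8, 163.9] err 1.3197 maxstep 1.7
([0.6, 0.052, 0.03], 45, 90, 0) [10.0, 14.1, -55.2, 95.5, -9.8, 163.9] err 1.3
[... 1659 characters left out ...]
 95.5, -5.4, 167.6] err 1.2751 maxstep 0.6
([0.6, 0.052, 0.03], 45, 90, 0) [10.0, 14.1, -55.2, 95.5, -9.8, 163.9] err 1.3197 maxstep 0.0
([0.6, 0.052, 0.03], 40, 90, 0) [8.2, 14.8, -55.2, 95.5, -7.3, 166.1] err 1.2974 maxstep 0.3
([0.6, 0.052, 0.03], 45, 90, 0) [10.0, 14.1, -55.2, 95.5, -9.8, 163.9] err 1.3197 maxstep 0.0
([0.6, 0.052, 0.03], 50, 90, 0) [12.6, 13.5, -55.4, 95.5, -13.3, 160.7] err 1.5406 maxstep 0.4
([0.6, 0.052, 0.03], 45, 90, 0) [10.0, 14.1, -55.2, 95.5, -9.8, 163.9] err 1.3197 maxstep 0.0
([0.6, 0.052, 0.04], 45, 90, 0) [9.8, 13.0, -55.5, 95.5, -9.6, 164.2] err 1.3156 maxstep 0.1
([0.44, 0.052, 0.03], 45, 90, 0) [11.7, 13.7, -58.3, 95.5, -9.0, 162.2] err 1.9105 maxstep 1.6
```

```bash
python3 - <<'E'
from sim import *
q=[34.99,-7.14,-43.35,18.19,-37.57,42.45]
Y=-270
q=run(q,[([.505,.048,.23],20,-90,0),([.5,-.1,.30],0,-90,0),([.5,-.1,.30],0,Y,60)])
h=([.5,-.1,.30],0,Y,60)
for az in(60,):
  r=run(q,[h,([.5,-.1,.30],45,Y,az),([.5,-.1,.30],45,Y,0)])
  for l in(40,45,50):
   print(l)
   r2=run(r,[([.5,-.1,.30],45,Y,0),([.5,-.1,.3],l,Y,0)])
   for y in(.052,-.132):
    g=run(r2,[([.5,-.1,.30],l,Y,0),([.52,y,.15],l,Y,0),([.6,y,.03],l,Y,0)])
    run(g,[([.6,y,.03],l,Y,0),([.6,y,.045],l+6,Y,0),([.52,y,.03],l,Y,0),([.44,y,.03],l,Y,0)])
E
```

```text
([0.505, 0.048, 0.23], 20, -90, 0) [35.3, -6.5, -43.5, 18.7, -38.0, 41.4] err 0.0 maxstep 1.1
([0.5, -0.1, 0.3], 0, -90, 0) [10.8, 2.9, -14.8, 0.0, -72.3, 79.2] err 0.0 maxstep 6.0
([0.5, -0.1, 0.3], 0, -270, 60) [10.8, 2.9, -14.8, -0.0, -72.3, -40.8] err 0.0 maxstep 12.0
([0.5, -0.1, 0.3], 0, -270, 60) [10.8, 2.9, -14.8, -0.0, -72.3, -40.8] err 0.0 maxstep 0
([0.5, -0.1, 0.3], 45, -270, 60) [-25.0, 5.3, -8.4, -46.3, -76.9, 6.3] err 0.0 maxstep 5.1
([0.5, -0.1, 0.3], 45, -270, 0) [10.4, -19.7, -58.3, 35.9, -10.1, -133.0] err 0.1131 maxstep 36.4
40
([0.5, -0.1, 0.3], 45, -270, 0) [10.4, -19.7, -58.3, 35.9, -10.1, -133.0] err 0.1131 maxstep 0.0
([0.5, -0.1, 0.3], 40, -270, 0) [14.1, -19.2, -55.5, 32.2, -17.0, -132.0] err 0.0963 maxstep 1.8
([0.5, -0.1, 0.3], 40, -270, 0) [14.1, -19.2, -55.5, 32.2, -17.0, -132.0] err 0.0 maxstep 0
([0.52, 0.052, 0.15], 40, -270, 0) [24.8, -3.1, -58.3, 46.2, -11.4, -157.3] err 0.7369 maxstep 6.4
([0.6, 0.052, 0.03], 40, -270, 0) [10.8, 14.6, -54.3, 73.9, -2.2, -173.7] err 1.1274 maxstep 11.5
([0.6, 0.052, 0.03], 40, -270, 0) [10.8, 14.6, -54.3, 73.9, -2.
[... 3395 characters left out ...]
0.5201 maxstep 0.8
([0.5, -0.1, 0.3], 50, -270, 0) [8.4, -20.0, -58.3, 30.0, -5.2, -125.6] err 0.2691 maxstep 0.0
([0.52, -0.132, 0.15], 50, -270, 0) [-0.9, -0.6, -41.2, -50.2, -0.1, -39.2] err 0.3363 maxstep 41.0
([0.6, -0.132, 0.03], 50, -270, 0) [-35.0, 24.3, -34.1, -114.1, -28.8, 51.3] err 0.0 maxstep 36.0
([0.6, -0.132, 0.03], 50, -270, 0) [-35.0, 24.3, -34.1, -114.1, -28.8, 51.3] err 0.0 maxstep 0
([0.6, -0.132, 0.045], 56, -270, 0) [-41.4, 26.9, -38.8, -121.6, -40.0, 65.0] err 0.0 maxstep 1.7
([0.52, -0.132, 0.03], 50, -270, 0) [-43.8, 22.3, -42.2, -112.8, -35.1, 58.9] err 0.0 maxstep 0.9
([0.44, -0.132, 0.03], 50, -270, 0) [-54.8, 21.5, -49.0, -107.8, -41.1, 65.5] err 0.0 maxstep 1.2
```

```bash
python3 - <<'E'
from sim import *
Y=-270
for l,q in((45,[-24.3,20.9,-28.8,-96.7,-17.1,24.8]),(50,[-35,24.3,-34.1,-114.1,-28.8,51.3])):
  print("==",l)
  a=([.6,-.132,.03],l,Y,0)
  m=run(q,[a,([.6,-.039,.03],l,Y,0),([.6,.052,.03],l,Y,0)])
  run(m,[([.6,.052,.03],l,Y,0),([.52,.052,.03],l,Y,0),([.44,.052,.03],l,Y,0)])
  run(m,[([.6,.052,.03],l,Y,0),([.54,.052,.1],l,Y,0)])
  for b in([.5,-.1,.13],[.5,-.2,.15],[.6,-.2,.25]):
    print("back via",b)
    run(q,[a,([.53,-.132,.11],l,Y,0),(b,l,Y,0),(b,l,Y,40),(b,l,Y,60),(b,0,Y,60)])
E
```

```text
== 45
([0.6, -0.132, 0.03], 45, -270, 0) [-24.3, 20.9, -28.8, -96.7, -17.1, 24.8] err 0.0 maxstep 0.0
([0.6, -0.039, 0.03], 45, -270, 0) [-21.7, 20.7, -34.9, -118.6, -17.3, 45.4] err 0.0 maxstep 2.9
([0.6, 0.052, 0.03], 45, -270, 0) [-19.0, 22.9, -45.3, -147.4, -25.3, 73.6] err 0.0 maxstep 3.1
([0.6, 0.052, 0.03], 45, -270, 0) [-19.0, 22.9, -45.3, -147.4, -25.3, 73.6] err 0.0 maxstep 0
([0.52, 0.052, 0.03], 45, -270, 0) [-25.5, 21.4, -56.2, -147.2, -34.1, 80.5] err 0.0 maxstep 1.1
([0.44, 0.052, 0.03], 45, -270, 0) [-29.2, 13.7, -58.3, -133.0, -29.0, 69.3] err 0.1436 maxstep 1.9
([0.6, 0.052, 0.03], 45, -270, 0) [-19.0, 22.9, -45.3, -147.4, -25.3, 73.6] err 0.0 maxstep 0
([0.54, 0.052, 0.1], 45, -270, 0) [-3.3, 6.7, -37.9, -112.2, -2.1, 24.5] err 0.0791 maxstep 16.1
back via [0.5, -0.1, 0.13]
([0.6, -0.132, 0.03], 45, -270, 0) [-24.3, 20.9, -28.8, -96.7, -17.1, 24.8] err 0.0 maxstep 0.0
([0.53, -0.132, 0.11], 45, -270, 0) [-6.7, 5.5, -36.9, -59.1, -5.6, -26.3] err 0.0 maxstep 8.2
([0.5, -0.1, 0.13], 45, -270, 0) [1.6, 0.3, -43.1, -52.2, -0.1, -38.9] err 0.117 maxstep 7.7
([0.5, -0.1,
[... 3324 characters left out ...]
0.0 maxstep 1.5
([0.5, -0.2, 0.15], 0, -270, 60) [-0.9, 12.6, -24.1, -0.0, -53.3, -29.1] err 0.0 maxstep 6.9
back via [0.6, -0.2, 0.25]
([0.6, -0.132, 0.03], 50, -270, 0) [-35.0, 24.3, -34.1, -114.1, -28.8, 51.3] err 0.0 maxstep 0.0
([0.53, -0.132, 0.11], 50, -270, 0) [-26.4, 7.2, -35.4, -88.5, -19.9, 16.2] err 0.0 maxstep 4.3
([0.6, -0.2, 0.25], 50, -270, 0) [-4.6, -0.6, -33.3, -25.5, -8.2, -61.8] err 0.0 maxstep 9.8
([0.6, -0.2, 0.25], 50, -270, 40) [-32.1, 14.0, -5.7, -54.2, -64.1, 4.5] err 0.0 maxstep 21.9
([0.6, -0.2, 0.25], 50, -270, 60) [-32.5, 21.9, 5.1, -50.8, -81.1, 14.6] err 0.0 maxstep 1.8
([0.6, -0.2, 0.25], 0, -270, 60) [-0.8, 16.4, -4.8, -0.0, -68.9, -29.2] err 0.0 maxstep 5.4
```

```bash
python3 - <<'E'
from sim import *
q=[34.99,-7.14,-43.35,18.19,-37.57,42.45];Y=-270;l=50
q=run(q,[([.505,.048,.23],20,-90,0),([.5,-.15,.25],0,-90,0),([.5,-.15,.25],0,Y,60),([.5,-.15,.2],l,Y,60),([.5,-.15,.15],l,Y,0),([.5,-.05,.13],l,Y,0),([.51,.052,.105],l,Y,0),([.6,.052,.03],l,Y,0),([.6,.052,.04],l-5,Y,0)])
x,R=pose([.5,-.15,.2],l,Y,60);print(x,R.as_euler("xyz",degrees=True))
x,R=pose([.51,.052,.105],l,Y,0);print(x)
E
```

```text
([0.505, 0.048, 0.23], 20, -90, 0) [35.3, -6.5, -43.5, 18.7, -38.0, 41.4] err 0.0 maxstep 1.1
([0.5, -0.15, 0.25], 0, -90, 0) [4.9, 5.9, -18.1, 0.0, -66.0, 85.1] err 0.0 maxstep 6.6
([0.5, -0.15, 0.25], 0, -270, 60) [4.9, 5.9, -18.1, -0.0, -66.0, -34.9] err 0.0 maxstep 12.0
([0.5, -0.15, 0.2], 50, -270, 60) [-34.1, 16.7, -10.3, -52.0, -76.0, 23.6] err 0.0 maxstep 6.4
([0.5, -0.15, 0.15], 50, -270, 0) [-19.9, -0.5, -36.7, -70.4, -16.1, -7.2] err 0.0 maxstep 8.8
([0.5, -0.05, 0.13], 50, -270, 0) [-0.4, -1.1, -41.0, -75.3, -0.3, -14.4] err 0.0012 maxstep 3.3
([0.51, 0.052, 0.105], 50, -270, 0) [-19.3, 5.3, -49.6, -131.2, -19.6, 55.6] err 0.0 maxstep 8.0
([0.6, 0.052, 0.03], 50, -270, 0) [-22.3, 27.5, -51.6, -153.2, -40.1, 83.6] err 0.0 maxstep 5.8
([0.6, 0.052, 0.04], 45, -270, 0) [-18.0, 21.0, -43.7, -144.5, -22.0, 69.4] err 0.0 maxstep 2.2
[ 0.50720082 -0.13752782  0.18791559] [1.30000000e+02 1.27222187e-14 1.50000000e+02]
[0.52440164 0.052      0.09291559]
```

Call:
carry_out(
  increments=[
    [0,7,0,-4,-30,10,0.5],
    [0,14,0,-8,-70,15,0.5],
    [0,20.5,0,-12,-120,15,0.5],
    [0,20.5,0,-12,-160,15,0.5],
    [0,20.5,0,-12,-198,15,0.5],
    [0,20.5,0,-12,-198,15,0.5],
  ],
)

```text
clock: 6.88
tool_pos: [0.5024, -0.1518, 0.2309]
orientation: [-180.0, 0.8, -90.1]
force: [0.4, 0.5, 0.4]
opening: 0.0439
```

Call:
carry_out(
  increments=[
    [0,0,-10,0,0,0,0.5],
    [0,0,-20,0,0,0,0.5],
    [0,0,-30,0,0,0,0.5],
    [0,0,-40,0,0,0,0.5],
    [0,0,-50,0,0,0,0.5],
    [0,0,-60,0,0,0,0.5],
    [0,0,-70,0,0,0,0.5],
    [0,0,-80,0,0,0,0.5],
    [0,0,-90,0,0,0,0.5],
    [0,0,-100,0,0,0,0.5],
    [0,0,-110,0,0,0,0.5],
    [0,0,-120,0,0,0,0.5],
    [0,0,-120,0,0,0,0.5],
  ],
)

```text
clock: 8.5
tool_pos: [0.5021, -0.1493, 0.231]
orientation: [179.9, 0.7, 150.2]
force: [0.6, 0.3, 0.5]
opening: 0.0437
```

```bash
python3 -c "
from ik import *
from plant import ctrl
o=ctrl.get_obs();print(np.round(o['joint_pos'],1),o['tool_pos'],o['orientation'],fk(o['joint_pos'])[0])"
```

```text
[  5.2   5.6 -18.6   0.4 -65.2 -35.2] [ 0.50214205 -0.14931514  0.23097746] [179.93560831   0.74276045 150.20108289] [ 0.50256262 -0.14947738  0.2314541 ]
```

Call:
carry_out(
  increments=[
    [8.66,-5,0,0,0,-5,0.5],
    [17.3,-10,0,0,0,-10,0.5],
    [26,-15,0,2,5,-20,0.5],
    [34.6,-20,0,4,8,-30,0.5],
    [43.3,-25,0,5,12,-43,0.5],
    [43.3,-25,0,5,12,-43,0.5],
    [43.3,-25,0,5,12,-43,0.5],
  ],
)

```text
clock: 9.38
tool_pos: [0.5067, -0.1391, 0.1876]
orientation: [130.2, 0.6, 149.6]
force: [-0.1, -0.6, -0.7]
opening: 0.0438
```

```bash
python3 - <<'E'
from sim import *
from plant import ctrl
o=ctrl.get_obs();q=np.array(o['joint_pos']);print(q.round(1),o['tool_pos'],o['orientation'])
Y=-270;l=50
q=run(q,[([.5,-.15,.2],l,Y,60),([.52,-.15,.12],l,Y,0),([.54,-.132,.1],l,Y,0),([.54,.052,.1],l,Y,0),([.6,.052,.03],l,Y,0),([.6,.052,.04],l-5,Y,0)])
R0=Ro.from_euler("xyz",o['orientation'],degrees=True)
for az in(40,20,0):
  x,R=pose([.52,-.15,.12],l,Y,az);print(az,(R*R0.inv()).as_rotvec(degrees=True).round(1),((x-o['tool_pos'])*1000).round(1))
E
```

```text
[-34.3  16.3 -10.6 -52.1 -75.4  23.9] [ 0.50669353 -0.13907455  0.18764814] [130.16209968   0.62721403 149.55915674]
([0.5, -0.15, 0.2], 50, -270, 60) [-34.1, 16.7, -10.3, -52.0, -76.0, 23.6] err 0.0 maxstep 0.6
([0.52, -0.15, 0.12], 50, -270, 0) [-26.9, 5.6, -35.1, -83.2, -20.5, 10.8] err 0.0 maxstep 6.2
([0.54, -0.132, 0.1], 50, -270, 0) [-28.0, 9.5, -35.0, -92.4, -21.1, 21.4] err 0.0 maxstep 1.1
([0.54, 0.052, 0.1], 50, -270, 0) [-19.3, 9.0, -48.1, -135.4, -21.2, 60.2] err 0.0 maxstep 6.5
([0.6, 0.052, 0.03], 50, -270, 0) [-22.3, 27.5, -51.6, -153.2, -40.1, 83.6] err 0.0 maxstep 4.4
([0.6, 0.052, 0.04], 45, -270, 0) [-18.0, 21.0, -43.7, -144.5, -22.0, 69.4] err 0.0 maxstep 2.2
40 [  0.5   0.4 -19.6] [ 24.3  -1.7 -79.7]
20 [  0.6   0.3 -39.6] [ 26.8  -6.  -79.7]
0 [  0.7   0.2 -59.6] [ 27.7 -10.9 -79.7]
```

Call:
carry_out(
  increments=[
    [0.1,0,-8,5,0,-10,0.5],
    [0.2,0,-16,10,-1,-20,0.5],
    [0.3,0,-24,15,-2,-30,0.5],
    [0.4,0,-32,20,-4,-40,0.5],
    [0.5,0.1,-40,25,-6,-52,0.5],
    [0.6,0.1,-48,27,-8,-65,0.5],
    [0.7,0.2,-54,28,-10,-75,0.5],
    [0.7,0.2,-59.6,28,-11,-80,0.5],
    [0.7,0.2,-59.6,28,-11,-80,0.5],
    [0.7,0.2,-59.6,28,-11,-80,0.5],
  ],
)

```text
clock: 10.62
tool_pos: [0.5354, -0.1485, 0.1093]
orientation: [129.7, -0.0, 90.2]
force: [0.7, -1.0, 0.4]
opening: 0.0439
```

```bash
python3 - <<'E'
from w import *
from ik import pose,Ro as R_
o,p=wrist();print(np.round(o["joint_pos"],1),np.round(o["tool_pos"],4),np.round(o["orientation"],2))
R0=R_.from_euler("xyz",o['orientation'],degrees=True)
for g in([.54,-.13,.1],[.54,.052,.1]):
  x,R=pose(g,50,-270,0);print((R*R0.inv()).as_rotvec(degrees=True).round(1),((x-o['tool_pos'])*1000).round(1))
E
```

```text
[-27.3   5.6 -35.1 -83.8 -21.   11.7] [ 0.5354 -0.1485  0.1093] [ 1.2967e+02 -2.0000e-02  9.0180e+01]
[-0.   0.3 -0.2] [ 19.   18.5 -21.4]
[-0.   0.3 -0.2] [ 19.  200.5 -21.4]
```

Branch is right. Slide across to the left case and take a close look.

Call:
carry_out(
  increments=[
    [0,0.1,-0.1,10,10,-11,0.5],
    [0,0.3,-0.2,19,35,-21,0.5],
    [0,0.3,-0.2,19,65,-21,0.5],
    [0,0.3,-0.2,19,95,-21,0.5],
    [0,0.3,-0.2,19,125,-21,0.5],
    [0,0.3,-0.2,19,155,-21,0.5],
    [0,0.3,-0.2,19,180,-21,0.5],
    [0,0.3,-0.2,19,200.5,-21,0.5],
    [0,0.3,-0.2,19,200.5,-21,0.5],
    [0,0.3,-0.2,19,200.5,-21,0.5],
  ],
)

```text
clock: 11.92
tool_pos: [0.5536, 0.0506, 0.0865]
orientation: [130.1, -0.1, 89.7]
force: [-0.2, -0.6, 0.2]
opening: 0.0437
```

```bash
python3 - <<'E'
from w import *
from ik import pose,Ro as R_
o,p=wrist("pics/w2.png");print(np.round(o["joint_pos"],1),np.round(o["tool_pos"],4),np.round(o["orientation"],2),np.round(o["force"],2))
m=gold(p["pixels"]);k,lab,st,ce=cv2.connectedComponentsWithStats(m)
for i in range(1,k):
  if st[i,4]<150:continue
  v,u=np.where(lab==i);P=bp(p,np.c_[u,v],.043)
  print(st[i],P[:,0].min().round(3),np.median(P[:,1]).round(4))
# expected tab top outline at y=.052
for y in(.052,-.039):
  print(cv2.projectPoints(np.array([[.585,y+6e-3,.043],[.585,y-6e-3,.043],[.627,y,.043]]),p["rvec"],p["tvec"],p["intrinsics"],None)[0].reshape(-1,2).round())
E
```

```text
[ -19.6    9.1  -48.3 -135.7  -21.4   60.4] [0.5536 0.0506 0.0865] [130.09  -0.14  89.72] [-0.24 -0.57  0.22]
[ 118  199  111   83 3081] 0.544 -0.0297
[ 265  198   98   70 1976] 0.544 0.0499
[   0  209   83   64 1856] 0.553 -0.1085
[ 533  256  107   60 3359] 0.612 0.2424
[  0 286  20  30 276] 0.663 -0.1803
[ 258  291  109   25 1095] 0.677 0.0373
[ 177  299   24   74 1003] 0.696 -0.0899
[424 299  24  75 997] 0.698 0.19
[ 147  385  481   19 6806] 1.353 0.3828
[[327. 238.]
 [304. 238.]
 [315. 266.]]
[[155. 238.]
 [132. 238.]
 [169. 267.]]
```

View pics/w2.png

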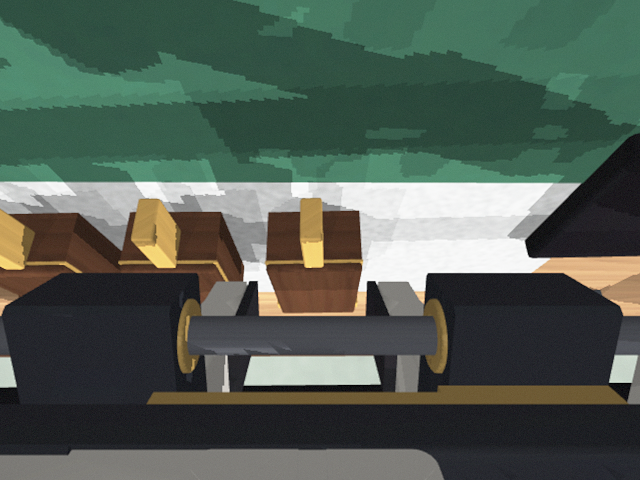

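Call:
carry_out(
  increments=[
    [0,0,0.2,15,0,-17,0.5],
    [0,0,0.2,30,0,-34,0.5],
    [0,0,0.2,45,0,-51,0.5],
    [0,0,0.2,55,0,-62,0.5],
    [0,0,0.2,61,0,-68,0.5],
    [0,0,0.2,61,0,-68,0.5],
    [0,0,0.2,61,0,-68,0.5],
    [0,0,0.2,61,0,-68,0.5],
  ],
)

```text
clock: 12.98
tool_pos: [0.6141, 0.0511, 0.019]
orientation: [130.1, -0.2, 89.9]
force: [-0.2, 0.3, -0.3]
opening: 0.0439
```

```bash
cat > st.py <<'E'
from plant import ctrl
import numpy as np
F=[];M=[];T=[]
for i in range(4):
    o=ctrl.get_obs();F.append(o["force"]);M.append(o["moment"]);T.append(o["tau"]);ctrl.snapshot("top")
print(o["clock"],np.round(o["joint_pos"],1),np.round(o["tool_pos"],4),np.round(o["orientation"],2),round(o["opening"],4))
print("F",np.mean(F,0).round(2),np.std(F,0).round(2),"M",np.mean(M,0).round(3),"tau",np.mean(T,0).round(2))
E
python3 st.py
```

```text
13.125 [ -22.3   27.2  -51.3 -152.8  -39.4   82.9] [0.6141 0.0511 0.0188] [130.1   -0.16  89.88] 0.0442
F [-0.06 -0.1  -0.32] [0.44 0.23 0.23] M [ 0.061  2.398 -0.004] tau [-0.000e+00 -4.271e+01  5.270e+00 -1.480e+00 -2.470e+00  2.000e-02]
```

Call:
carry_out(
  increments=[
    [0,0,0,0,0,0,1],
    [0,0,0,0,0,0,1],
    [0,0,0,0,0,0,1],
    [0,0,0,0,0,0,1],
    [0,0,0,0,0,0,1],
  ],
)

```text
clock: 13.8
tool_pos: [0.614, 0.0511, 0.0182]
orientation: [130.2, -0.2, 89.9]
force: [0.8, -0.1, 0.4]
opening: 0.012
```

```bash
python3 st.py
```

```text
13.95 [ -22.3   27.2  -51.3 -152.8  -39.4   82.9] [0.614  0.0511 0.0182] [130.15  -0.18  89.88] 0.0118
F [0.33 0.32 0.16] [0.49 0.51 0.16] M [0.053 2.387 0.11 ] tau [-1.800e-01 -4.291e+01  5.170e+00 -1.540e+00 -2.440e+00 -1.000e-02]
```

Gripped at 12 mm. Lift by swinging about the heel.

Call:
carry_out(
  increments=[
    [0,1.2,0,0.4,0,2.4,1],
    [0,2.5,0,0.8,0,5,1],
    [0,3.8,0,1.3,0,7.5,1],
    [0,5,0,1.7,0,9.8,1],
    [0,5,0,1.7,0,9.8,1],
    [0,5,0,1.7,0,9.8,1],
    [0,5,0,1.7,0,9.8,1],
    [0,5,0,1.7,0,9.8,1],
  ],
)

```text
clock: 15.0
tool_pos: [0.6154, 0.0511, 0.0276]
orientation: [135.2, -0.2, 89.9]
force: [-0.6, 0.8, 0.1]
opening: 0.0117
```

```bash
python3 st.py
```

```text
15.15 [ -17.5   20.6  -42.6 -143.   -20.6   67.2] [0.6155 0.051  0.0277] [135.18  -0.18  89.85] 0.0118
F [-0.4   0.76 -0.43] [0.61 0.23 0.33] M [0.217 2.313 0.218] tau [-5.000e-01 -4.141e+01  1.264e+01 -3.140e+00 -2.100e+00 -2.000e-02]
```

Call:
carry_out(
  increments=[
    [0,-1.2,0,-0.4,0,-2.4,1],
    [0,-2.5,0,-0.8,0,-5,1],
    [0,-3.8,0,-1.3,0,-7.5,1],
    [0,-5,0,-1.7,0,-9.8,1],
    [0,-5,0,-1.7,0,-9.8,1],
    [0,-5,0,-1.7,0,-9.8,0.5],
    [0,-5,0,-1.7,0,-9.8,0.5],
    [0,-5,0,-1.7,0,-9.8,0.5],
    [0,-5,0,-11,0,-1,0.5],
    [0,-5,0,-26,0,16,0.5],
    [0,-5,0,-46,0,38,0.5],
    [0,-5,0,-62,0,58,0.5],
    [0,-5,0,-62,-30,58,0.5],
    [0,-5,0,-62,-60,58,0.5],
    [0,-5,0,-62,-90,58,0.5],
    [0,-5,0,-62,-90,58,0.5],
  ],
)

```text
clock: 17.2
tool_pos: [0.5539, -0.0405, 0.0873]
orientation: [130.0, -0.0, 89.8]
force: [0.1, 0.4, 1.0]
opening: 0.0439
```

```bash
cat > look.py <<'E'
from w import *
import sys
o,p=wrist(sys.argv[1]);y=float(sys.argv[2])
print(o["clock"],np.round(o["joint_pos"],1),np.round(o["tool_pos"],4),np.round(o["orientation"],2),np.round(o["force"],2))
m=gold(p["pixels"]);lab=cv2.connectedComponents(m)[1]
pr=cv2.projectPoints(np.array([[.587,y+6e-3,.043],[.587,y-6e-3,.043]]),p["rvec"],p["tvec"],p["intrinsics"],None)[0].reshape(-1,2)
r=int(pr[0,1])
for dr in(-8,0,8):
  c=np.where(m[r+dr])[0];c=c[(c>200)&(c<430)];print(r+dr,"cols",c.min() if len(c) else None,c.max() if len(c) else None)
print("pred",pr.round(1))
t=ctrl.snapshot("top");
for l in("case_left","case_middle","case_right"):
  for d in ctrl.outline_of(t,l)[:2]:
    v,u=np.where(d["pixels"]);P=bp(t,np.c_[u,v],.045);print(l,P[:,:2].min(0).round(3),P[:,:2].max(0).round(3))
E
python3 look.py pics/w3.png -.039
```

```text
17.2 [ -21.2    7.7  -39.6 -107.8  -16.8   32.4] [ 0.5539 -0.0405  0.0873] [ 1.3004e+02 -4.0000e-02  8.9840e+01] [0.15 0.42 1.01]
229 cols 282 428
237 cols 207 427
245 cols 201 410
pred [[327.1 237.5]
 [304.6 237.5]]
case_left [0.583 0.019] [0.729 0.08 ]
case_left [0.22  0.215] [0.327 0.349]
case_middle [ 0.582 -0.07 ] [ 0.727 -0.01 ]
case_middle [0.431 0.323] [0.477 0.372]
case_right [ 0.582 -0.163] [ 0.73  -0.099]
```

Call:
carry_out(
  increments=[
    [0,0,0.1,15,1,-17,0.5],
    [0,0,0.1,30,1,-34,0.5],
    [0,0,0.1,45,1,-51,0.5],
    [0,0,0.1,55,1,-62,0.5],
    [0,0,0.1,61,1,-69,0.5],
    [0,0,0.1,61,1,-69,0.5],
    [0,0,0.1,61,1,-69,1],
    [0,0,0.1,61,1,-69,1],
    [0,0,0.1,61,1,-69,1],
    [0,0,0.1,61,1,-69,1],
    [0,0,0.1,61,1,-69,1],
  ],
)

```text
clock: 18.82
tool_pos: [0.6149, -0.0379, 0.0174]
orientation: [130.1, -0.2, 90.0]
force: [-1.5, -0.8, 3.5]
opening: 0.0121
```

```bash
python3 st.py
```

```text
18.975 [ -30.5   25.3  -42.9 -133.6  -32.6   69.2] [ 0.6149 -0.0379  0.0174] [130.1   -0.17  89.98] 0.0117
F [-2.51 -0.51  4.94] [0.67 0.18 0.82] M [-0.21   1.662 -0.213] tau [  0.49 -41.57   8.82  -2.38  -1.73  -0.05]
```

Call:
carry_out(
  increments=[
    [0,1.2,0,0.4,0,2.4,1],
    [0,2.5,0,0.8,0,5,1],
    [0,3.8,0,1.3,0,7.5,1],
    [0,5,0,1.7,0,9.8,1],
    [0,5,0,1.7,0,9.8,1],
    [0,5,0,1.7,0,9.8,1],
    [0,5,0,1.7,0,9.8,1],
    [0,5,0,1.7,0,9.8,1],
  ],
)

```text
clock: 20.02
tool_pos: [0.616, -0.0383, 0.0262]
orientation: [135.2, -0.2, 89.9]
force: [-0.5, 1.2, -0.4]
opening: 0.0119
```

```bash
python3 st.py
```

```text
20.175 [ -17.2   18.8  -32.2 -110.2  -12.9   32.9] [ 0.616  -0.0383  0.0263] [135.2   -0.18  89.91] 0.0118
F [-0.49  1.1  -0.56] [0.22 0.27 0.19] M [0.215 2.343 0.242] tau [ -0.44 -43.2   16.77  -2.09  -1.09   0.  ]
```

Call:
carry_out(
  increments=[
    [0,-1.2,0,-0.4,0,-2.2,1],
    [0,-2.5,0,-0.8,0,-4.6,1],
    [0,-3.8,0,-1.3,0,-7,1],
    [0,-5,0,-1.7,0,-9.2,1],
    [0,-5,0,-1.7,0,-9.2,1],
    [0,-5,0,-1.7,0,-9.2,0.5],
    [0,-5,0,-1.7,0,-9.2,0.5],
    [0,-5,0,-1.7,0,-9.2,0.5],
    [0,-5,0,-11,0,0,0.5],
    [0,-5,0,-26,0,17,0.5],
    [0,-5,0,-46,0,39,0.5],
    [0,-5,0,-62,0,59,0.5],
    [0,-5,0,-62,-30,59,0.5],
    [0,-5,0,-62,-60,59,0.5],
    [0,-5,0,-62,-93,59,0.5],
    [0,-5,0,-62,-93,59,0.5],
  ],
)

```text
clock: 22.22
tool_pos: [0.555, -0.1325, 0.0863]
orientation: [130.1, -0.1, 89.9]
force: [0.4, 0.8, 0.5]
opening: 0.0436
```

```bash
python3 look.py pics/w4.png -.132
```

```text
22.225 [-28.1   9.7 -34.9 -92.4 -21.1  21.4] [ 0.555  -0.1325  0.0863] [ 1.301e+02 -1.000e-01  8.992e+01] [0.44 0.79 0.54]
230 cols 265 429
238 cols 270 429
246 cols 276 428
pred [[325.2 238.5]
 [302.5 238.5]]
case_left [0.583 0.016] [0.726 0.083]
case_left [0.222 0.217] [0.327 0.349]
case_middle [ 0.582 -0.07 ] [ 0.727 -0.006]
case_middle [ 0.582 -0.163] [ 0.728 -0.099]
case_right [ 0.585 -0.163] [ 0.728 -0.099]
case_right [ 0.437 -0.212] [0.585 0.231]
```

View pics/w4.png

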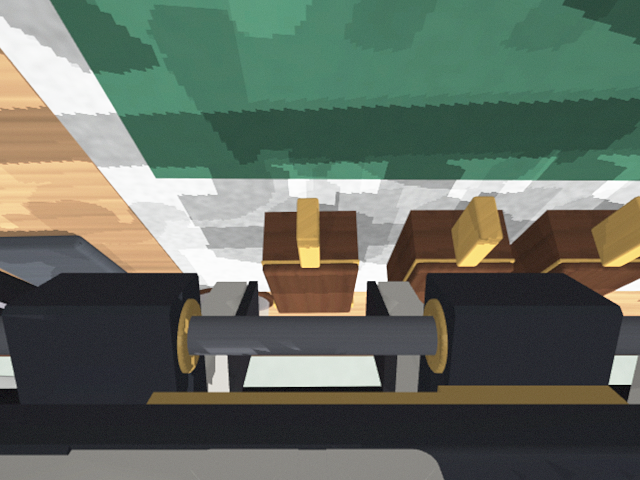

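Left tab pair as expected: right case's tab at columns 297–319, row ~238, about 2 mm right of the jaw centre. Grip it.

Call:
carry_out(
  increments=[
    [0,0,0.1,15,-1,-17,0.5],
    [0,0,0.1,30,-1.5,-34,0.5],
    [0,0,0.1,45,-1.5,-51,0.5],
    [0,0,0.1,55,-1.5,-61,0.5],
    [0,0,0.1,60,-1.5,-67,0.5],
    [0,0,0.1,60,-1.5,-67,0.5],
    [0,0,0.1,60,-1.5,-67,1],
    [0,0,0.1,60,-1.5,-67,1],
    [0,0,0.1,60,-1.5,-67,1],
    [0,0,0.1,60,-1.5,-67,1],
    [0,0,0.1,60,-1.5,-67,1],
  ],
)

```text
clock: 23.85
tool_pos: [0.6146, -0.1325, 0.0192]
orientation: [130.1, -0.2, 90.1]
force: [-2.6, -0.6, 4.7]
opening: 0.0114
```

```bash
python3 st.py
```

```text
24.0 [ -34.6   23.9  -33.6 -112.9  -28.3   49.5] [ 0.6146 -0.1325  0.0192] [130.1   -0.16  90.08] 0.0121
F [-3.56 -0.77  5.46] [0.54 0.52 0.45] M [-0.224  1.706 -0.103] tau [  0.76 -43.73  12.94  -2.41  -1.49  -0.08]
```

Call:
carry_out(
  increments=[
    [0,1.2,0,0.4,0,2.4,1],
    [0,2.5,0,0.8,0,5,1],
    [0,3.8,0,1.3,0,7.5,1],
    [0,5,0,1.7,0,9.8,1],
    [0,5,0,1.7,0,9.8,1],
    [0,5,0,1.7,0,9.8,1],
    [0,5,0,1.7,0,9.8,1],
    [0,5,0,1.7,0,9.8,1],
  ],
)

```text
clock: 25.05
tool_pos: [0.616, -0.1323, 0.0284]
orientation: [135.2, -0.2, 90.1]
force: [1.3, 2.8, -0.8]
opening: 0.0119
```

```bash
python3 st.py; python3 - <<'E'
from h import *
p=ctrl.snapshot("top");d=ctrl.outline_of(p,"mat")
if d:
  v,u=np.where(d[0]["pixels"]);P=bp(p,np.c_[u,v],.004);print(d[0]["confidence"],cv2.minAreaRect(P[:,:2].astype(np.float32)*1000))
h=cv2.cvtColor(p["pixels"],cv2.COLOR_BGR2HSV);m=cv2.inRange(h,(65,60,30),(88,255,255));k,l,st,c=cv2.connectedComponentsWithStats(m);i=1+st[1:,4].argmax();v,u=np.where(l==i);P=bp(p,np.c_[u,v],.004);print(P.min(0).round(3),P.max(0).round(3))
E
```

```text
25.2 [-20.8  19.3 -27.8 -89.8 -14.7  14.8] [ 0.616  -0.1323  0.0284] [135.16  -0.21  90.06] 0.0119
F [ 1.07  2.74 -0.73] [0.41 0.55 0.38] M [0.672 1.893 0.917] tau [ -1.96 -45.45  17.97  -0.22   0.58  -0.15]
0.42 ((673.3751220703125, -136.60958862304688), (63.76585006713867, 140.62948608398438), 89.79108428955078)
[ 0.441 -0.112  0.004] [0.593 0.239 0.004]
```

Call:
carry_out(
  increments=[
    [0,0,0,0,0,1,1],
    [0,0,0,0,0,2,1],
    [0,0,0,0,0,2,1],
    [0,0,0,0,0,2,1],
  ],
)

```text
clock: 25.85
tool_pos: [0.6155, -0.1325, 0.03]
orientation: [135.2, -0.2, 90.0]
force: [-0.0, -0.7, -5.8]
opening: 0.0121
```

```bash
python3 st.py
```

```text
26.0 [-20.3  19.  -27.7 -88.8 -14.3  13.4] [ 0.6159 -0.1325  0.0303] [135.18  -0.18  90.05] 0.0116
F [-0.28 -0.21 -5.51] [0.41 0.47 0.48] M [-0.054  4.125 -0.042] tau [ 1.400e-01 -4.888e+01  2.105e+01 -9.000e-01 -1.020e+00  2.000e-02]
```

Call:
carry_out(
  increments=[
    [0,0,0,0,0,-2,1],
    [0,-1.2,0,-0.4,0,-4.4,1],
    [0,-2.5,0,-0.8,0,-6.8,1],
    [0,-3.8,0,-1.3,0,-9.2,1],
    [0,-5,0,-1.7,0,-11.2,1],
    [0,-5,0,-1.7,0,-11.2,1],
    [0,-5,0,-1.7,0,-11.2,1],
  ],
)

```text
clock: 26.92
tool_pos: [0.6149, -0.1332, 0.0199]
orientation: [130.1, -0.1, 90.0]
force: [-0.5, -1.9, -2.1]
opening: 0.0115
```

```bash
python3 st.py
```

```text
27.075 [ -34.4   23.8  -33.5 -112.7  -28.    49.2] [ 0.615  -0.1328  0.0199] [ 1.3013e+02 -1.1000e-01  9.0070e+01] 0.0118
F [-0.29 -2.08 -2.36] [0.25 0.55 0.29] M [-0.497  3.117 -0.699] tau [  1.01 -47.33  13.27  -2.47  -3.03   0.08]
```

Call:
carry_out(
  increments=[
    [0,0,0,-5,0,0,1],
    [0,0,0,-14,0,0,1],
    [0,0,0,-23,0,0,1],
    [0,0,0,-32,0,0,1],
    [0,0,0,-41,0,0,1],
    [0,0,0,-50,0,0,1],
    [0,0,0,-59,0,0,1],
    [0,0,0,-68,0,0,1],
    [0,0,0,-77,0,0,1],
    [0,0,0,-86,0,0,1],
    [0,0,0,-95,0,0,1],
    [0,0,0,-104,0,0,1],
    [0,0,0,-113,0,0,1],
    [0,0,0,-122,0,0,1],
    [0,0,0,-131,0,0,1],
    [0,0,0,-140,0,0,1],
    [0,0,0,-149,0,0,1],
    [0,0,0,-156,0,0,1],
    [0,0,0,-160,0,0,1],
    [0,0,0,-160,0,0,1],
  ],
)

```text
clock: 29.62
tool_pos: [0.4537, -0.1323, 0.0191]
orientation: [130.2, -0.2, 90.1]
force: [-3.7, -2.2, 4.9]
opening: 0.0118
```

```bash
python3 st.py
```

```text
29.775 [ -54.1   20.7  -48.6 -106.8  -40.4   63.4] [ 0.454  -0.1322  0.0192] [130.2   -0.18  90.08] 0.0117
F [-4.05 -1.32  4.31] [0.46 0.57 0.33] M [-0.431  1.962 -0.455] tau [ 1.190e+00 -3.325e+01  6.160e+00 -1.820e+00 -2.120e+00 -2.000e-02]
```

Call:
carry_out(
  increments=[
    [0,0,0,0,0,0.5,0.5],
    [0,0,0,0,0,0.5,0.5],
    [0,0,0,0,0,0.5,0.5],
    [0,0,0,-3,0,10,0.5],
    [0,0,0,-8,0,25,0.5],
    [0,0,0,-10,0,45,0.5],
    [0,0,0,-10,0,65,0.5],
    [0,0,0,-10,0,85,0.5],
    [0,0,0,-10,0,85,0.5],
  ],
)

```text
clock: 30.95
tool_pos: [0.4456, -0.1315, 0.1066]
orientation: [129.9, -0.0, 90.3]
force: [-0.8, 0.7, 0.1]
opening: 0.0439
```

```bash
python3 st.py; python3 - <<'E'
from h import *
for n in("top","side"):
  p=ctrl.snapshot(n);cv2.imwrite(f"pics/end_{n}.png",p["pixels"])
  for l in("case_left","case_middle","case_right"):
    for d in ctrl.outline_of(p,l)[:3]:
      v,u=np.where(d["pixels"]);P=bp(p,np.c_[u,v],.045);print(n,l,round(d["confidence"],2),P[:,:2].min(0).round(3),P[:,:2].max(0).round(3))
  h=cv2.cvtColor(p["pixels"],cv2.COLOR_BGR2HSV);m=cv2.inRange(h,(65,60,30),(88,255,255));m[320:]=0
  v,u=np.where(m>0);P=bp(p,np.c_[u,v],.004);print("green",np.percentile(P,1,axis=0).round(3),np.percentile(P,99,axis=0).round(3))
E
```

```text
31.1 [-34.   -1.1 -43.4 -82.9 -25.7  15.7] [ 0.4441 -0.1318  0.1037] [130.2   -0.2   90.12] 0.0436
F [-0.07  0.48  0.36] [0.48 0.16 0.17] M [0.077 2.444 0.016] tau [  0.62 -20.19  20.87   0.12  -0.42  -0.66]
top case_left 0.68 [0.222 0.215] [0.327 0.349]
top case_left 0.66 [0.583 0.019] [0.726 0.08 ]
top case_left 0.6 [ 0.27  -0.267] [ 0.334 -0.212]
top case_middle 0.84 [ 0.582 -0.07 ] [ 0.727 -0.008]
top case_middle 0.21 [ 0.428 -0.161] [ 0.568 -0.101]
top case_right 0.94 [ 0.425 -0.164] [ 0.57  -0.098]
top case_right 0.16 [ 0.427 -0.373] [ 0.458 -0.339]
green [ 0.443 -0.214  0.004] [0.588 0.235 0.004]
side case_left 0.93 [ 0.578 -0.002] [0.728 0.08 ]
side case_left 0.69 [ 0.249 -0.33 ] [ 0.348 -0.189]
side case_left 0.58 [0.316 0.298] [0.327 0.317]
side case_middle 0.89 [ 0.577 -0.088] [ 0.728 -0.01 ]
side case_middle 0.68 [ 0.529 -0.419] [0.943 0.825]
side case_right 0.69 [ 0.457 -0.177] [ 0.571 -0.102]
green [ 0.46  -0.208  0.004] [0.589 0.232 0.004]
```

View pics/end_side.png

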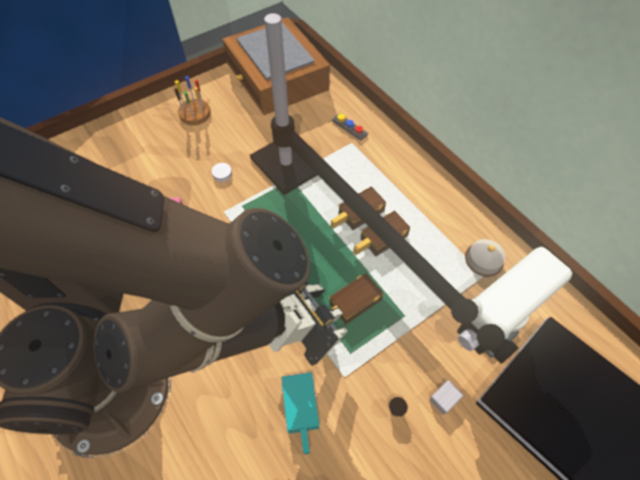

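View pics/end_top.png

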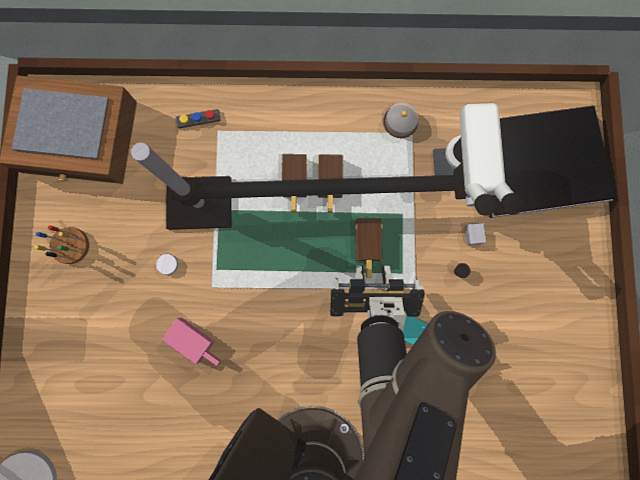

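Both views show the right case's body wholly on the green mat: x 0.470–0.570 against mat 0.443–0.590, and y −0.164 to −0.098. The two empties are in place and the hand is clear.

```bash
python3 -c "
from plant import ctrl
print(ctrl.close_job())"
```

```text
the job is handed in; nothing more can be done
None
```

The full case was the right one. I felt all three cases left to right by swinging each handle end up about 1 cm (5°) about its heel. I then drew the right case 160 mm onto the mat, released it, backed the hand off and handed the job in at about 31 s of 72. No verdict was reported.

- **Feeling the weight:** left and middle pulled down about 0.4–0.6 N, so I took both as empty. The right case read only 0.7 N at first. This disagreed with a full case because the heel was still bearing load in the firm grip. Raising the hand a further 2 mm gave 5.5 N, well above an empty case's whole weight of 1.8 N. I did not repeat that extra 2 mm check on the left and middle cases.
- **Heel of the right case:** that extra 2 mm may have just unloaded its far end or lifted it a little, at most about 2 mm against the 12 mm limit.
- **Final camera check:** the right case's centre is at about (0.520, −0.131) m, roughly 3 mm from the mat's middle on the short side, with the body wholly on the green. The empties are within about 3 mm of their starts by the cameras. The loupe, tin and block look untouched, and nothing in the readings suggested contact with the boom. The gripper is open and about 80 mm above the handle, with wrist force near zero.
- **Network misses:** the networks sometimes failed on the mat once the arm covered it, and once confused the middle and right cases. I used the green colour for the mat's edges instead.

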